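Fuse holders in order on a boat's battery board, then its cover

ROBOT

A 6-joint arm with a two-finger parallel gripper is mounted at the origin on the work surface. World frame = base frame: x ahead of the robot, y to its left, z up, the work surface at z = 0. Lengths are in m, angles in degrees, forces in N, time in s.
With the tool pointing down it reaches from about 0.4 to 0.825 m from the base axis. Payload 7 kg.
Tool frame: the origin (TCP) lies between the finger pads; the fingertips stand 8 mm ahead of it and the grasp point (between the pads) lies 11 mm behind it (env.tip_extent is the z of the fingertips in the tool frame, in m); z points along the fingers, y is the direction in which the jaws open and shut (so a half turn about z gives the same grasp; the last joint's range is limited). The gripper opens to 88 mm and grips with 3 to 60 N. Pads are 19 mm wide; open, the fingers measure 130 mm over their backs; the gripper's body (78 mm by 193 mm) begins 47 mm behind the grasp point.
Start: joints at [-60.269, 20.546, 0.682, 0, -70.136, -16.507], TCP at [0.154, -0.657, 0.235] pointing down, gripper open.
Joint ranges: [-176.03, 176.03], [-82.01, 121.73], [-58.28, 71.71], [-173.87, 95.51], [-174.79, -0.11], [-173.66, 173.66]. Speed limits (degrees/s): [136.94, 136.94, 172.46, 180, 180, 180].

INTERFACE

Orientations are given as [roll, pitch, yaw] about the fixed x, y, z axes, in that order (R = Rz(yaw) Ry(pitch) Rx(roll)).
In Python, from station import env gives the robot as it stands. The module is installed in compiled form; this text tells all that it offers. Calls block until the motion is done:
- env.reach(position, orientation): joint-space move of the TCP to a pose.
- env.line_to(position, ori=None, velocity=0.15, stop_force=None): straight line of the TCP; ori=None keeps the orientation; velocity is the mean speed in m/s. With stop_force (N) it stops when the force on the tool has changed by that much, and returns True; else False.
- env.set_joints(angles): joint-space move.
- env.command_gripper(opening): finger opening in m; the grip force is fixed at half the most; returns when the fingers have stopped.
- env.hold(seconds).
- env.inverse_kinematics(position, orientation): joint angles nearest the present ones, or None.
- env.sense(): the state.
- env.get_image(name): name is "side" or "top" or "wrist"; returns (picture, depth): 384x512x3 uint8, blue, green, red; 384x512 float32, m along the optical axis (not along the pixel's ray), 0 where there is no reading.
- env.camera_params(name): a dict with "camera_matrix" (3x3 intrinsics, pixels), "pose" (4x4, takes a point from camera to world coordinates); the wrist camera has in their place "T_tool_cam" (4x4, takes a point from camera to tool coordinates, whose origin is the TCP and whose axes are the flange's). Camera axes: x right, y down, z forward; pixel columns grow to the right and rows downward; lengths in m; the calibration is good to about 2 mm. A picture is of the moment at which its call begins: read the wrist's pose just before it. camera_params takes no time and is no camera call.
A pose or a line that the arm cannot do raises env.Unreachable and nothing moves.
- env.sign_off(): hands the job in, once; it reports no verdict.
The state is a dict: "t": time; "qpos": joint angles; "joint_velocities": joint speeds; "joint_torque": joint torques, N m; "tcp_pos": TCP position; "eef_rot": TCP orientation; "ft_force": force on the tool from outside, world axes, zero at the start; "wrist_torque": the same for the moment, N m; "opening": finger opening in m.
Only numpy, scipy, OpenCV 4.12 (cv2) and the standard library are available. Lean on these libraries where they do the work, as an engineer would, in place of code of your own. Each camera call takes 0.05 s, during which the arm holds its last target.

TASK

Fit out the boat's battery distribution board: stand the three fuse holders upright on the three white pads in order of size, the largest on the pad next to the round battery switch and the smallest on the pad farthest from it, each centred on its pad with its long side along the pad's. Then lower the clear cover plate over the row so that both guide pins come up through its two holes and it lies fully down on both end brackets, and let go.

Things in the scene. Friction and masses are not known exactly. Their poses are not given: they have to be found in the camera images.
- holder_large_mid (a point): the large of three fuse holders of one black family (loose, upright; grey lid strip on top, a brass stud on a copper tongue at each end): length 96 mm along its x, width 54 mm along its y, 50 mm high. Full-width, full-height block over the middle 56 mm of its length: pinch that by its two long sides. Point: its centre, 25 mm above its underside, z up. Ends alike (a half turn makes no difference)
- holder_medium_mid (a point): the medium of three fuse holders of one black family (loose, upright; grey lid strip on top, a brass stud on a copper tongue at each end): length 80 mm along its x, width 38 mm along its y, 42 mm high. Full-width, full-height block over the middle 46 mm of its length: pinch that by its two long sides. Point: its centre, 21 mm above its underside, z up. Ends alike (a half turn makes no difference)
- holder_small_mid (a point): the small of three fuse holders of one black family (loose, upright; grey lid strip on top, a brass stud on a copper tongue at each end): length 64 mm along its x, width 24 mm along its y, 34 mm high. Full-width, full-height block over the middle 37 mm of its length: pinch that by its two long sides. Point: its centre, 17 mm above its underside, z up. Ends alike (a half turn makes no difference)
- cover_grip (a point): loose clear cover plate with a black rim, 100 mm (its x) x 330 mm (its y), 5 mm thick, z up, about 0.25 kg; two 14 mm round holes on its long centre line, 144 mm either side of the middle. On top in the middle a black U-shaped lift handle: its bar runs along y, 88 mm long, 14 mm wide (x) and 14 mm high, with its top 43 mm above the plate's underside. Point: the middle of the bar, 36 mm above the plate's underside. Ends alike
- pad_a: one of three equal white pads in a row on the board (fixed): 106 mm (its x) x 60 mm (its y), 3 mm thick, spaced 76 mm along the board's y; which pad is which changes. Origin: centre of its underside; its top lies 15 mm above the bench
- pad_b: one of three equal white pads in a row on the board (fixed): 106 mm (its x) x 60 mm (its y), 3 mm thick, spaced 76 mm along the board's y; which pad is which changes. Origin: centre of its underside; its top lies 15 mm above the bench
- pad_c: one of three equal white pads in a row on the board (fixed): 106 mm (its x) x 60 mm (its y), 3 mm thick, spaced 76 mm along the board's y; which pad is which changes. Origin: centre of its underside; its top lies 15 mm above the bench
- board: fixed black board, 150 x 470 (y) x 12 mm; origin on the bench under the middle pad, row along its y. On the row's line, 144 mm either side of the origin: two grey brackets (50 x 16 mm, top 74 mm above the bench), each with an upright pin on top, 9 mm thick, 17 mm long, tapered tip; the seated cover lies on both. Copper bar 66 to 80 mm beyond the row, 27 mm high. Pads and switch turn with the board
- switch: the round battery switch, black, 66 mm across, with a red bar knob, 49 mm high, fixed on the board on the row's line 197 mm from the board's origin, at either end (a brass stud block is at the other). Origin: centre of its underside, 12 mm above the bench

How it is judged (in metres and radians):
At the end, for the whole second after the job is handed in: Large, medium and small holder stand in this order from the switch, upright on the pads (0.08 rad, 4 mm), each within 12 mm of its pad's centre either way and 0.2 rad of square; cover level on both brackets, pins in its holes (3.5 mm high/low, 7 mm, 0.05 rad); all released, at rest (((y of switch in the frame of board above 0 m and y of holder_large_mid in the frame of board between 0.064 and 0.088 m and y of holder_medium_mid in the frame of board between -0.012 and 0.012 m and y of holder_small_mid in the frame of board between -0.088 and -0.064 m) or (y of switch in the frame of board below 0 m and y of holder_large_mid in the frame of board between -0.088 and -0.064 m and y of holder_medium_mid in the frame of board between -0.012 and 0.012 m and y of holder_small_mid in the frame of board between 0.064 and 0.088 m)) and x of holder_large_mid in the frame of board between -0.012 and 0.012 m and z of holder_large_mid in the frame of board between 0.036 and 0.044 m and angle between each of holder_large_mid, holder_medium_mid, holder_small_mid's own z axis and vertical below 0.08 rad and angle between the y axis of each of holder_large_mid, holder_medium_mid, holder_small_mid and the y axis of board, either way round below 0.2 rad and linear speed of each of holder_large, holder_medium, holder_small, cover below 0.02 m/s and x of holder_medium_mid in the frame of board between -0.012 and 0.012 m and z of holder_medium_mid in the frame of board between 0.032 and 0.04 m and x of holder_small_mid in the frame of board between -0.012 and 0.012 m and z of holder_small_mid in the frame of board between 0.028 and 0.036 m and horizontal distance between cover_grip and board below 0.007 m and angle between the y axis of cover_grip and the y axis of board, either way round below 0.05 rad and angle between cover_grip's own z axis and vertical below 0.04 rad and z of cover_grip in the frame of board between 0.1065 and 0.1135 m); the robot touches nothing.
It also fails if it takes over 104 s, if anything falls off the work surface, if the arm or the gripper's body presses on something with over 40 N, if the wrist force passes 120 N, or if a joint passes its speed limit or range.

## Working session

There is one attempt and no reset: what is moved stays moved. The work goes in short steps, each a Python script; the robot and the scene stay as the last script left them, time stands still between calls to the robot, and variables do not carry over. Pictures are saved under pics/ and viewed, and the job is handed in when it is done.

```bash
mkdir -p pics; cat > h.py <<'E'
import numpy as np, cv2
from station import env
def snap(n,f):
    im,d=env.get_image(n); cv2.imwrite(f'pics/{f}.png',im); np.save(f'pics/{f}.npy',d); return im,d
def deproj(n,u,v,z,T=None):
    p=env.camera_params(n);K=np.array(p['camera_matrix']);T=np.array(p['pose']) if T is None else T
    return (T@np.array([(u-K[0,2])/K[0,0]*z,(v-K[1,2])/K[1,1]*z,z,1]))[:3]
def onplane(n,u,v,h,T=None):
    a=deproj(n,u,v,0.0,T);b=deproj(n,u,v,1.0,T);s=(h-a[2])/(b[2]-a[2]);return a+s*(b-a)
E
python3 - <<'E'
from h import *
for n in('top','side'):
    snap(n,n+'0');p=env.camera_params(n);print(n,np.round(p['camera_matrix'],1).tolist(),np.round(p['pose'],3).tolist())
print(np.round(env.camera_params('wrist')['T_tool_cam'],3).tolist())
print(env.sense(),env.tip_extent)
E
```

```text
top [[416.4, 0.0, 254.8], [0.0, 416.4, 187.0], [0.0, 0.0, 1.0]] [[0.048, -0.975, 0.217, 0.31], [-0.999, -0.047, 0.014, 0.002], [-0.003, -0.217, -0.976, 1.12], [0.0, 0.0, 0.0, 1.0]]
side [[369.1, 0.0, 250.2], [0.0, 369.1, 191.4], [0.0, 0.0, 1.0]] [[-0.747, -0.463, 0.478, 0.003], [-0.665, 0.519, -0.537, 0.612], [0.0, -0.719, -0.695, 0.81], [0.0, 0.0, 0.0, 1.0]]
[[-0.0, -0.954, -0.299, 0.08], [1.0, -0.0, -0.001, 0.0], [0.001, -0.299, 0.954, -0.15], [0.0, 0.0, 0.0, 1.0]]
{'t': 0.1, 'qpos': array([-6.02704301e+01,  2.05877906e+01,  6.39906471e-01, -1.63963593e-02,
       -7.01349469e+01, -1.65064973e+01]), 'joint_velocities': array([ 0.03429851, -0.15536589,  0.11360731,  0.03433601, -0.00524047,
        0.02573354]), 'joint_torque': array([-1.75230922e-03, -5.84162772e+01,  2.93752116e+01,  7.01553941e+00,
        1.01886241e-02, -8.06606204e-05]), 'tcp_pos': array([ 0.15427459, -0.6567134 ,  0.2337221 ]), 'eef_rot': array([ 1.79916203e+02, -8.75707438e-03, -1.66782504e+02]), 'ft_force': array([-0.00656356, -0.43574252, -0.79006176]), 'wrist_torque': array([ 0.01256633,  0.00057793, -0.01963285]), 'opening': 0.08796736838126819} 0.008
```

View pics/top0.png

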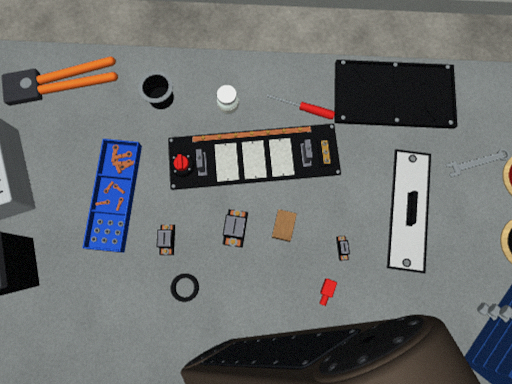

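View pics/side0.png

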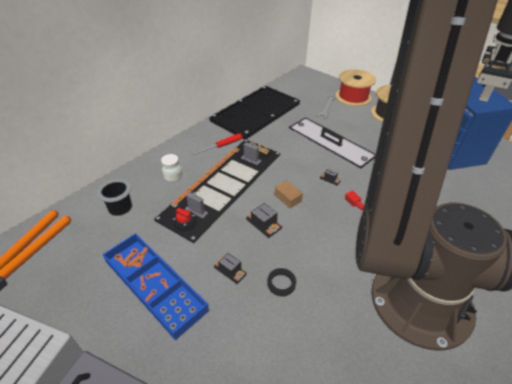

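The top view shows the switch (180,162) at the left (+y) end, pads at (227,161), (253,159) and (281,157), holders at (235,228), (166,239) and (343,247), and the cover at (409,210). I'll enlarge it.

```bash
python3 - <<'E'
import cv2
im=cv2.imread('pics/top0.png')
c=lambda u0,v0,u1,v1,s,n: cv2.imwrite(f'pics/{n}.png',cv2.resize(im[v0:v1,u0:u1],None,fx=s,fy=s,interpolation=cv2.INTER_CUBIC))
c(160,115,350,200,4,'c_board'); c(150,200,350,270,4,'c_hold'); c(370,140,450,280,4,'c_cov')
E
```

```text
(no output)
```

View pics/c_board.png

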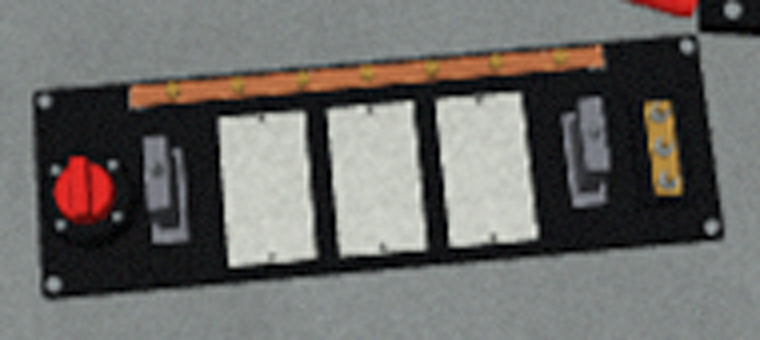

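View pics/c_hold.png

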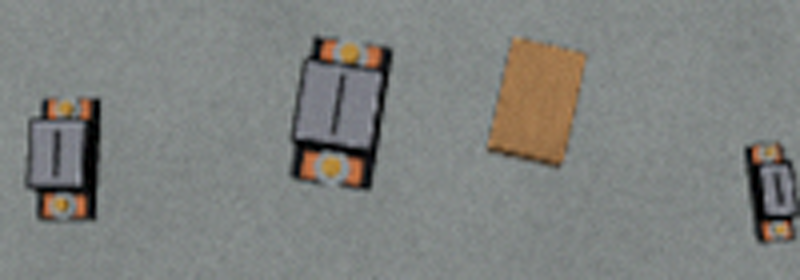

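View pics/c_cov.png

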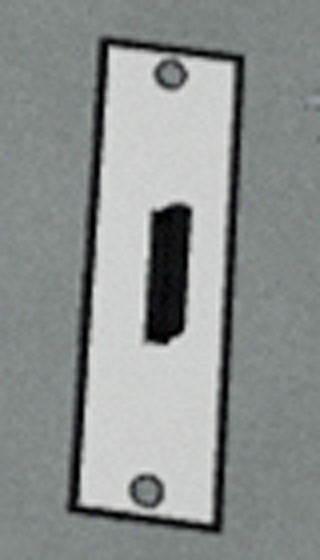

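```bash
cat > m1.py <<'E'
from h import *
def P(x,y,u0,v0,h,s=4): return onplane('top',u0+(x+.5)/s-.5,v0+(y+.5)/s-.5,h)
def rect(name,c,u0,v0,h):
    w=np.array([P(x,y,u0,v0,h) for x,y in c]);m=w.mean(0)
    a=w[1]-w[0]+w[2]-w[3]; b=w[3]-w[0]+w[2]-w[1]
    print(name,np.round(m,4),'side1 %.1f yaw %.1f side2 %.1f yaw %.1f'%(500*np.hypot(*a[:2]),np.degrees(np.arctan2(a[1],a[0])),500*np.hypot(*b[:2]),np.degrees(np.arctan2(b[1],b[0]))))
    return m
rect('padL',[(218,117),(305,110),(319,257),(229,268)],160,115,.015)
rect('padM',[(327,110),(414,100),(428,247),(338,258)],160,115,.015)
rect('padR',[(435,97),(522,92),(539,239),(449,248)],160,115,.015)
print('board corners',[P(x,y,160,115,.012).round(3).tolist() for x,y in[(44,101),(687,46),(712,228),(53,285)]])
rect('large',[(304,60),(384,70),(371,150),(293,139)],150,200,.05)
rect('med',[(30,118),(85,120),(82,188),(27,188)],150,200,.042)
print('L studs',P(350,53,150,200,.03),P(332,167,150,200,.03))
print('M studs',P(66,109,150,200,.03),P(62,206,150,200,.03))
print('S studs',P(767,153,150,200,.02),P(781,229,150,200,.02))
rect('cover',[(103,39),(243,57),(219,529),(70,511)],370,140,.005)
print('holes',P(171,74,370,140,.0025),P(147,490,370,140,.0025))
E
python3 m1.py
```

```text
padL [0.6244 0.0991 0.015 ] side1 61.2 yaw -81.3 side2 107.1 yaw -171.8
padM [0.6346 0.0244 0.015 ] side1 61.5 yaw -80.2 side2 106.2 yaw -172.5
padR [ 0.6452 -0.0508  0.015 ] side1 61.4 yaw -82.6 side2 107.6 yaw -172.3
board corners [[0.68, 0.26, 0.012], [0.742, -0.189, 0.012], [0.611, -0.207, 0.012], [0.549, 0.241, 0.012]]
large [0.4434 0.0657 0.05  ] side1 51.5 yaw -94.8 side2 51.9 yaw 174.8
med [0.4041 0.2462 0.042 ] side1 35.6 yaw -88.3 side2 44.4 yaw -177.0
L studs [0.4804201  0.06093596 0.03      ] [0.40492179 0.06832651 0.03      ]
M studs [0.43437428 0.24515168 0.03      ] [0.37135343 0.24176988 0.03      ]
S studs [ 0.42872561 -0.21653903  0.02      ] [ 0.37971595 -0.22580982  0.02      ]
cover [ 0.5178 -0.4031  0.005 ] side1 97.4 yaw -94.5 side2 326.4 yaw 174.8
holes [ 0.66215409 -0.41691862  0.0025    ] [ 0.37494227 -0.39151038  0.0025    ]
```

The measurements agree with the given sizes: pads 61x107 mm, hole spacing 288 mm, board yaw about 8°. Next is a wrist look at the board, then at each holder.

```bash
cat >> h.py <<'E'
from scipy.spatial.transform import Rotation as R
def tool():
    s=env.sense();T=np.eye(4);T[:3,:3]=R.from_euler('xyz',s['eef_rot'],degrees=True).as_matrix();T[:3,3]=s['tcp_pos'];return T
def wsnap(f):
    T=tool()@np.array(env.camera_params('wrist')['T_tool_cam']);im,d=snap('wrist',f);np.save(f'pics/{f}_T.npy',T);return im,d,T
def W(f,u,v,h): return onplane2(f,u,v,h)
def onplane2(f,u,v,h):
    T=np.load(f'pics/{f}_T.npy');K=np.array(env.camera_params('wrist')['camera_matrix'])
    r=T[:3,:3]@np.array([(u-K[0,2])/K[0,0],(v-K[1,2])/K[1,1],1]);o=T[:3,3];return o+r*(h-o[2])/r[2]
def st(): s=env.sense();print('t %.2f'%s['t'],np.round(s['tcp_pos'],4),np.round(s['eef_rot'],2),'q',np.round(s['qpos'],1),'F',np.round(s['ft_force'],1),'op %.4f'%s['opening'])
E
python3 - <<'E'
from h import *
for y in(7.9,-172.1):
    q=env.inverse_kinematics([.635,.024,.3],[180,0,y]);print(y,q)
for n,p,yy in(('L',[.443,.065,.2],-5.2),('M',[.4035,.2445,.2],3),('S',[.404,-.221,.2],10.7),('C',[.518,-.404,.15],84.9)):
  for y in (yy,yy-180): print(n,y,np.round(env.inverse_kinematics(p,[180,0,y]),0))
for y in(97.9,-82.1):print(env.inverse_kinematics([.635,.024,.12],[180,0,y]))
env.reach([.635,.024,.28],[180,0,-172.1]); 
wsnap('wb');st()
E
```

```text
7.9 [ 1.97321345e+01  1.49737137e+01  1.25677070e+00  2.54444375e-14
 -7.62830570e+01  7.81678655e+01]
-172.1 [ 1.97321345e+01  1.49737137e+01  1.25677070e+00 -2.54444375e-14
 -7.62830570e+01 -1.01832134e+02]
L -5.2 [ 34.   0. -30.   0. -60.  51.]
L -185.2 [  34.    0.  -30.   -0.  -60. -129.]
M 3 [ 55.   3. -27.   0. -60.  38.]
M -177 [  55.    3.  -27.   -0.  -60. -142.]
S 10.7 [ -4.   2. -28.   0. -60. 105.]
S -169.3 [ -4.   2. -28.  -0. -60. -75.]
C 84.9 [ -21.   22.   -8.    0.  -60. -164.]
C -95.1 [-21.  22.  -8.   0. -60.  16.]
[ 19.73213449  22.09162983 -12.95087449   0.         -54.95749567
 168.16786551]
[ 19.73213449  22.09162983 -12.95087449   0.         -54.95749567
 -11.83213449]
t 3.08 [0.635  0.0232 0.28  ] [-1.7999e+02 -1.0000e-02 -1.7215e+02] q [  19.7   15.5   -0.6    0.   -73.9 -101.8] F [ 0.3 -0.5 -0.3] op 0.0877
```

View pics/wb.png

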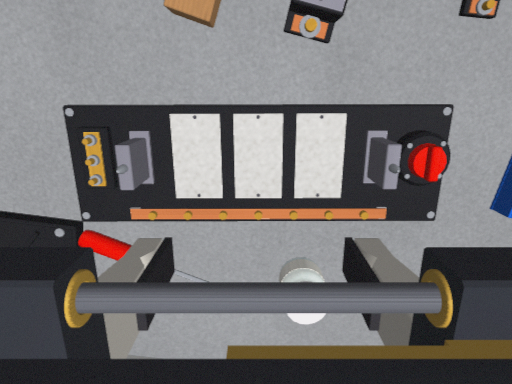

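View enlarged.

The wrist view shows the switch at (429,160), pads centred around (196,156), (258,156) and (320,156), and the bracket pins near (122,168) and (394,168). I'll enlarge the row.

```bash
python3 - <<'E'
import cv2
im=cv2.imread('pics/wb.png')
c=lambda u0,v0,u1,v1,s,n: cv2.imwrite(f'pics/{n}.png',cv2.resize(im[v0:v1,u0:u1],None,fx=s,fy=s,interpolation=cv2.INTER_CUBIC))
c(160,105,356,210,4,'wb_p'); 
import numpy as np
a=[cv2.resize(im[120:195,u:u+70],None,fx=6,fy=6,interpolation=cv2.INTER_CUBIC)[:,:390] for u in(95,355)]
cv2.imwrite('pics/wb_b.png',np.hstack(a))
E
```

```text
(no output)
```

View pics/wb_p.png

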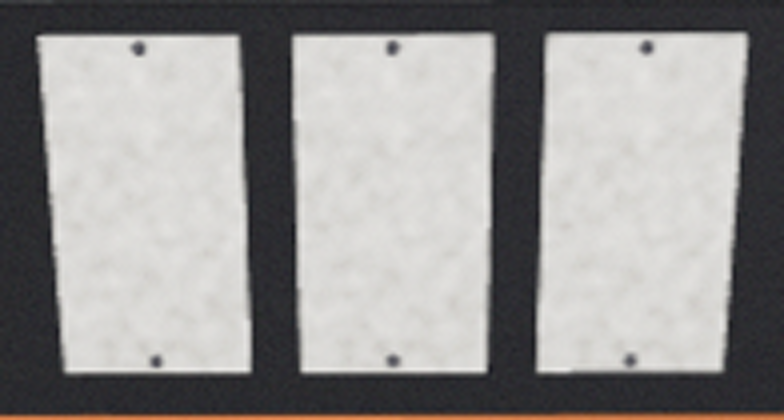

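View pics/wb_b.png

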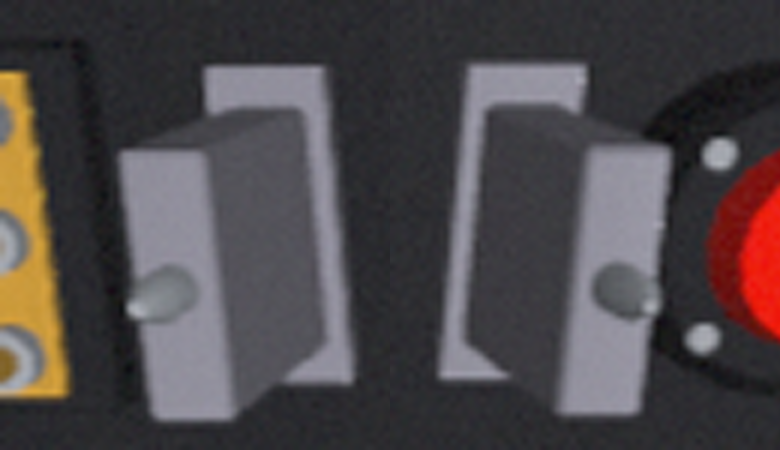

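```bash
cat > fitb.py <<'E'
from h import *
from scipy.optimize import least_squares
pts=[]
for (cs,y0) in (([(37,36),(240,36),(252,373),(65,374)],-76),([(292,35),(494,34),(488,372),(301,374)],0),([(546,34),(748,33),(724,372),(536,373)],76)):
    for (x,y),(bx,by) in zip(cs,[(-53,-30),(-53,30),(53,30),(53,-30)]): pts.append((160+(x+.5)/4-.5,105+(y+.5)/4-.5,bx,y0+by,15))
for (cs,u0,y0) in (([(120,150),(206,150),(235,418),(152,420)],95,-144),([(198,146),(282,148),(250,412),(166,410)],355,144)):
    for (x,y),(bx,by) in zip(cs,[(-25,-8),(-25,8),(25,8),(25,-8)]): pts.append((u0+(x+.5)/6-.5,120+(y+.5)/6-.5,bx,y0+by,74))
pts=np.array(pts)
w=np.array([W('wb',u,v,z/1000) for u,v,_,_,z in pts])[:,:2]; b=pts[:,2:4]/1000
def f(p,m=slice(None)):
    c,s=np.cos(p[2]),np.sin(p[2]);return ((b@np.array([[c,s],[-s,c]])+p[:2]-w)*1000)
for m in(slice(0,12),slice(12,20),slice(0,20)):
    r=least_squares(lambda p:f(p)[m].ravel(),[.635,.024,.137]);print(r.x[:2].round(4),np.degrees(r.x[2]).round(2),'rms',np.sqrt(np.mean(r.fun**2)).round(2))
print(f(r.x).round(1).tolist())
E
python3 fitb.py
```

```text
[0.6345 0.0234] 8.07 rms 0.18
[0.6338 0.0233] 8.03 rms 0.71
[0.6342 0.0233] 8.04 rms 0.53
[[-0.3, 0.2], [-0.5, -0.4], [-0.1, -0.3], [-0.2, -0.1], [-0.3, 0.1], [-0.2, -0.2], [-0.0, -0.2], [-0.5, -0.1], [-0.3, 0.3], [-0.2, 0.1], [-0.3, -0.1], [-0.5, 0.3], [0.2, -1.2], [0.0, -0.3], [1.0, 0.3], [0.8, -0.5], [-0.3, -0.3], [-0.8, 0.8], [1.0, 1.0], [1.5, 0.4]]
```

Board pose: (0.6343, 0.0233), yaw 8.05°, sub-mm residuals. Now the large holder.

```bash
python3 - <<'E'
from h import *
env.reach([.443,.065,.2],[180,0,174.8]); wsnap('wl');st()
E
```

```text
t 3.99 [0.4443 0.0653 0.2008] [1.7996e+02 8.0000e-02 1.7482e+02] q [  33.7    0.3  -29.4    0.   -60.2 -128.9] F [0.4 0.4 0.3] op 0.0876
```

View pics/wl.png

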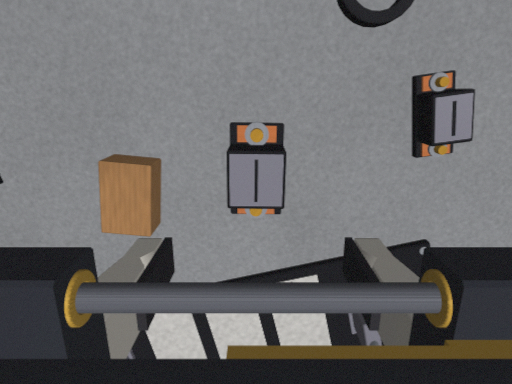

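The large holder's lid spans about (229..284, 148..208), aligned with the image. The medium's lid is near (454,117). I'll enlarge both.

```bash
python3 - <<'E'
import cv2,numpy as np
im=cv2.imread('pics/wl.png')
a=[cv2.resize(im[v:v+110,u:u+75],None,fx=5,fy=5,interpolation=cv2.INTER_CUBIC) for u,v in((220,115),(405,60))]
cv2.imwrite('pics/wl_b.png',np.hstack(a))
E
```

```text
(no output)
```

View pics/wl_b.png

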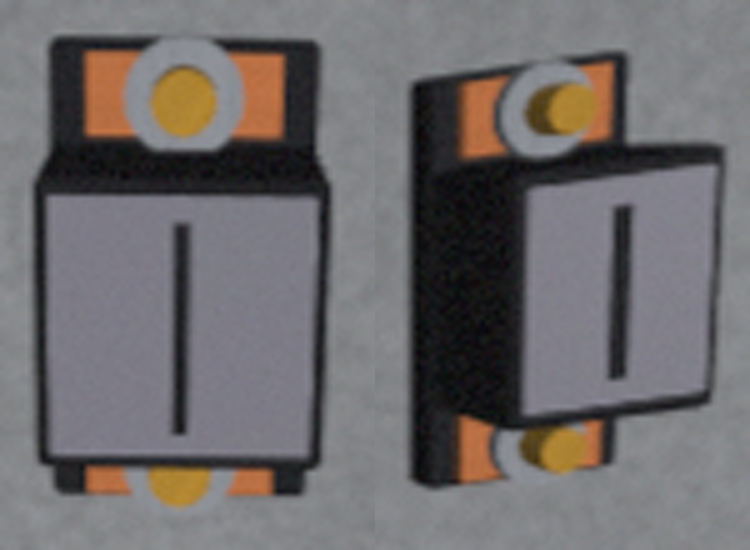

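```bash
cat >> h.py <<'E'
def rectW(f,c,u0,v0,h,s):
    w=np.array([W(f,u0+(x+.5)/s-.5,v0+(y+.5)/s-.5,h) for x,y in c]);m=w.mean(0)
    a=w[1]-w[0]+w[2]-w[3]; b=w[3]-w[0]+w[2]-w[1]
    yw=np.degrees(np.arctan2(b[1],b[0]));print(f,np.round(m,4),'wid %.1f len %.1f yaw %.2f perp %.2f'%(500*np.hypot(*a[:2]),500*np.hypot(*b[:2]),yw,np.degrees(np.arctan2(a[1],a[0]))-90))
    return m,yw
B=np.array([.6343,.0233]);BY=8.05
def bw(x,y):
    c,s=np.cos(np.radians(BY)),np.sin(np.radians(BY));return B+[c*x-s*y,s*x+c*y]
E
python3 - <<'E'
from h import *
rectW('wl',[(38,188),(325,188),(318,466),(42,462)],220,115,.05,5)
rectW('wl',[(152,186),(343,165),(335,392),(148,415)],405,60,.042,5)
for k,y in(('L',.076),('M',0),('S',-.076)):print(k,bw(0,y),np.round(env.inverse_kinematics([*bw(0,y),.06],[180,0,BY-180]),0))
E
```

```text
wl [0.4432 0.0638 0.05  ] wid 51.7 len 52.4 yaw -5.57 perp -5.61
wl [0.4038 0.2444 0.042 ] wid 33.3 len 40.2 yaw 3.16 perp 1.47
L [0.62365717 0.09855111] [  27.   25.  -17.   -0.  -48. -109.]
M [0.6343 0.0233] [  20.   26.  -16.   -0.  -48. -102.]
S [ 0.64494283 -0.05195111] [ 13.  27. -15.  -0. -49. -95.]
```

```bash
cat >> h.py <<'E'
def pick(x,y,yaw,gh,opening=None):
    o=[180,0,yaw]
    env.reach([x,y,.12],o)
    if opening: env.command_gripper(opening)
    env.hold(.15);st()
    hit=env.line_to([x,y,gh-.011],velocity=.1,stop_force=15); print('hit',hit);env.hold(.1);st()
    env.command_gripper(0);env.hold(.1);st()
    p=env.sense()['tcp_pos'];env.line_to([p[0],p[1],.16],velocity=.2);st()
def place(x,y,yaw,gh,rel):
    o=[180,0,yaw]
    env.reach([x,y,.16],o);env.hold(.2);st()
    env.line_to([x,y,gh-.011+.015+.008],velocity=.12);env.hold(.2);st()
    hit=env.line_to([x,y,gh-.011+.015-.003],velocity=.03,stop_force=5);print('hit',hit);env.hold(.2);st()
    op=env.sense()['opening'];env.command_gripper(op+rel);env.hold(.1);st()
    p=env.sense()['tcp_pos'];env.line_to([p[0],p[1],.16],velocity=.15);st()
E
python3 - <<'E'
from h import *
pick(.4432,.0640,174.4,.038);wsnap('gl')
E
```

```text
t 4.56 [0.445  0.0647 0.1219] [1.7992e+02 1.6000e-01 1.7442e+02] q [  33.6    5.4  -35.9    0.   -48.5 -129.2] F [0.2 0.6 0.1] op 0.0879
hit False
t 5.74 [0.4436 0.0643 0.0276] [1.7995e+02 6.0000e-02 1.7440e+02] q [  33.6   14.   -42.     0.   -33.8 -129.2] F [0.7 0.1 0.3] op 0.0875
t 6.48 [0.4432 0.0639 0.027 ] [-1.7999e+02 -1.0000e-02  1.7440e+02] q [  33.6   14.1  -42.1    0.   -33.8 -129.2] F [-0.1 -0.2  2.4] op 0.0535
t 7.30 [0.4422 0.0636 0.1588] [-1.7997e+02 -1.0000e-01  1.7437e+02] q [  33.6    2.7  -33.1   -0.   -54.4 -129.2] F [-1.5  0.2 -4.2] op 0.0537
```

View pics/gl.png

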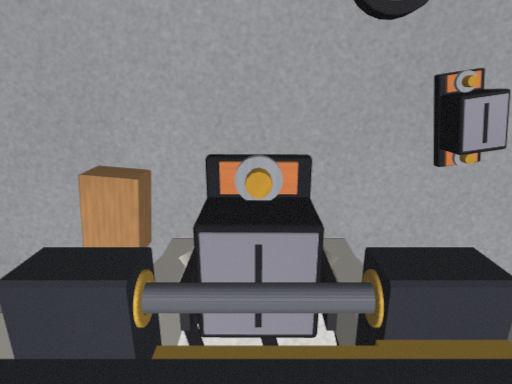

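The large holder is held squarely, with the opening at 53.6 mm. Placing it now.

```bash
python3 - <<'E'
from h import *
place(*bw(0,.076),BY-180,.038,.007);snap('top','t1')
E
```

```text
t 8.32 [0.623  0.0986 0.1602] [ 180.      0.   -171.93] q [  26.7   19.6  -10.9   -0.   -59.5 -108.6] F [-0.7 -0.1 -2.4] op 0.0544
t 9.58 [0.6241 0.0987 0.0508] [ 1.7998e+02  8.0000e-02 -1.7195e+02] q [  26.7   26.1  -17.3    0.   -46.6 -108.6] F [-0.8  0.7 -3.9] op 0.0539
hit True
t 10.12 [0.6241 0.0988 0.0417] [ 1.7999e+02  7.0000e-02 -1.7194e+02] q [  26.7   26.7  -17.7    0.   -45.5 -108.6] F [0.3 0.6 5.3] op 0.0537
t 10.63 [0.623  0.0984 0.0407] [-1.8000e+02 -8.0000e-02 -1.7197e+02] q [  26.7   26.8  -17.8   -0.   -45.5 -108.6] F [-0.2 -1.5 -0.2] op 0.0606
t 11.57 [0.6223 0.0982 0.159 ] [-1.8000e+02 -1.4000e-01 -1.7198e+02] q [  26.7   19.6  -11.    -0.   -59.5 -108.6] F [ 0.9  1.  -0.6] op 0.0606
```

```bash
python3 - <<'E'
from h import *
x,y=bw(0,0); 
env.reach([x,y,.28],[180,0,BY-180]);env.command_gripper(.088);env.hold(.2);wsnap('wb1');st()
E
```

```text
t 13.19 [0.6343 0.0233 0.2801] [ 1.8000e+02  1.0000e-02 -1.7195e+02] q [  19.7   15.4   -0.7   -0.   -73.9 -101.6] F [ 0.2 -0.  -0.7] op 0.0878
```

View pics/wb1.png

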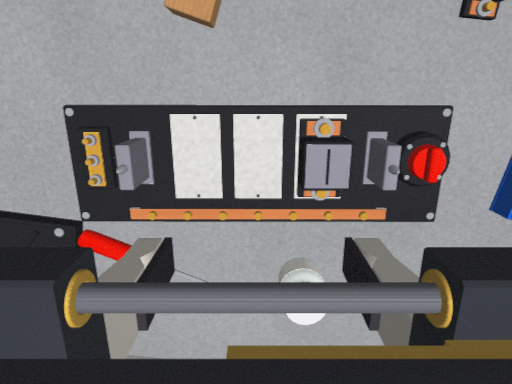

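The large holder stands on the switch-side pad. The medium is next.

```bash
python3 - <<'E'
from h import *
env.reach([.4038,.2444,.18],[180,0,-177]);env.hold(.15); im,_,_=wsnap('wm');st()
cv2.imwrite('pics/wm_b.png',cv2.resize(im[110:230,200:310],None,fx=5,fy=5,interpolation=cv2.INTER_CUBIC))
im=cv2.imread('pics/wb1.png');cv2.imwrite('pics/wb1_b.png',cv2.resize(im[105:210,285:365],None,fx=5,fy=5,interpolation=cv2.INTER_CUBIC))
E
```

```text
t 14.66 [0.4045 0.2441 0.1801] [ 1.8000e+02  1.0000e-02 -1.7707e+02] q [  55.1    3.9  -28.6    0.   -57.5 -142.1] F [-0.2 -0.5  0.8] op 0.0872
```

View pics/wm_b.png

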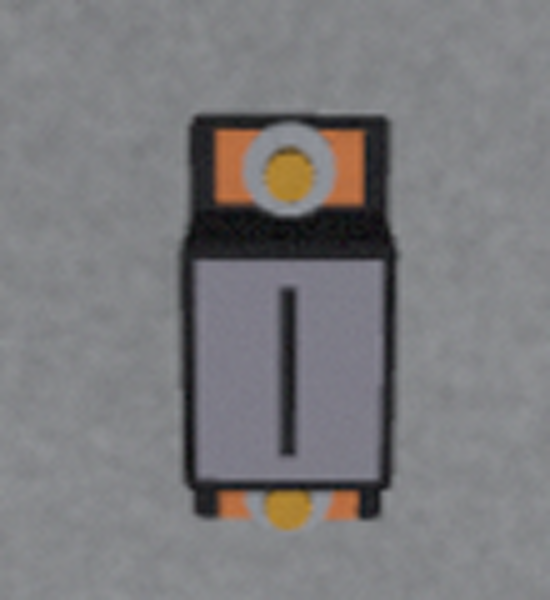

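View pics/wb1_b.png

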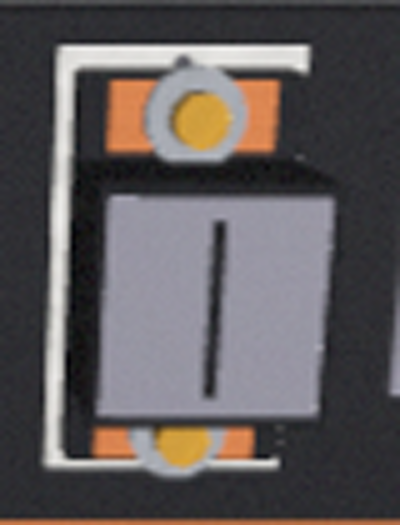

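```bash
python3 - <<'E'
from h import *
rectW('wb1',[(107,197),(336,198),(319,416),(97,416)],285,105,.065,5)
m,y=rectW('wm',[(183,256),(394,256),(388,488),(187,486)],200,110,.042,5)
E
```

```text
wb1 [0.6238 0.0992 0.065 ] wid 49.6 len 49.0 yaw 8.07 perp 7.91
wm [0.4041 0.2438 0.042 ] wid 36.3 len 42.3 yaw 2.64 perp 2.62
```

```bash
python3 - <<'E'
from h import *
pick(.4041,.2439,-177.3,.033);wsnap('gm')
E
```

```text
t 15.16 [0.4052 0.2448 0.1218] [ 1.7990e+02  1.2000e-01 -1.7728e+02] q [  55.1    7.7  -33.1    0.   -49.  -142.4] F [0.5 0.  0.4] op 0.0875
hit False
t 16.39 [0.4044 0.2443 0.0226] [ 1.7994e+02  5.0000e-02 -1.7730e+02] q [  55.1   16.4  -39.3    0.   -34.2 -142.4] F [-0.9  0.1  0.5] op 0.0877
t 17.34 [0.4041 0.2439 0.022 ] [-180.    -0.  -177.3] q [  55.1   16.5  -39.3   -0.   -34.2 -142.4] F [ 0.8  0.1 -0.8] op 0.0379
t 18.18 [0.4034 0.2433 0.1589] [-1.7995e+02 -8.0000e-02 -1.7732e+02] q [  55.1    5.1  -30.4   -0.   -54.6 -142.4] F [-0.3 -0.3 -1.2] op 0.0378
```

View pics/gm.png

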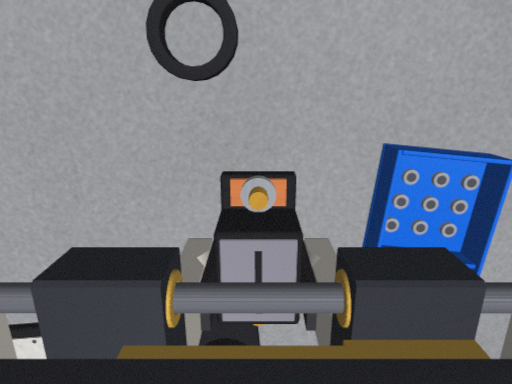

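The medium holder is gripped squarely at 37.9 mm. I'll place it, then look at the small one.

```bash
python3 - <<'E'
from h import *
place(*bw(0,0),BY-180,.033,.007)
env.command_gripper(.088)
env.reach([.404,-.221,.18],[180,0,-169.3]);env.hold(.15);im,_,_=wsnap('ws');st()
cv2.imwrite('pics/ws_b.png',cv2.resize(im[110:230,200:310],None,fx=5,fy=5,interpolation=cv2.INTER_CUBIC))
E
```

```text
t 19.65 [0.634  0.0246 0.1604] [ 1.7999e+02  3.0000e-02 -1.7185e+02] q [  19.8   19.9  -10.5   -0.   -59.6 -101.7] F [ 0.   0.4 -2.1] op 0.0383
t 20.96 [0.6347 0.0234 0.0458] [ 1.7999e+02  7.0000e-02 -1.7195e+02] q [  19.7   26.7  -17.1    0.   -46.2 -101.6] F [-0.7 -0.2 -0.6] op 0.0378
hit True
t 21.50 [0.6348 0.0234 0.0367] [ 1.7999e+02  7.0000e-02 -1.7194e+02] q [  19.7   27.3  -17.5    0.   -45.1 -101.6] F [0.9 0.8 4. ] op 0.0379
t 22.02 [0.6339 0.0232 0.036 ] [ 1.7999e+02 -4.0000e-02 -1.7196e+02] q [  19.7   27.3  -17.5   -0.   -45.2 -101.6] F [-1.2 -0.5 -0.3] op 0.0449
t 22.99 [0.6332 0.0232 0.159 ] [ 1.7999e+02 -1.1000e-01 -1.7197e+02] q [  19.7   19.9  -10.5   -0.   -59.6 -101.6] F [-0.1 -0.4 -0.1] op 0.0452
t 25.34 [ 0.4048 -0.2205  0.1797] [ 1.7999e+02 -3.0000e-02 -1.6923e+02] q [ -4.    2.7 -29.9   0.  -57.4 -75.2] F [-0.4 -0.2  0.1] op 0.0878
```

View pics/ws_b.png

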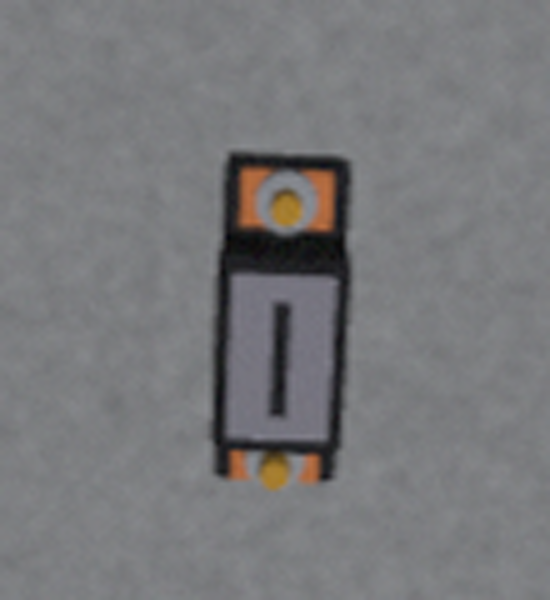

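```bash
python3 - <<'E'
from h import *
m,y=rectW('ws',[(221,267),(350,273),(340,449),(215,444)],200,110,.034,5)
pick(m[0],m[1],y+180 if y<0 else y-180,.033);wsnap('gs')
E
```

```text
ws [ 0.404  -0.2223  0.034 ] wid 23.0 len 33.0 yaw 8.13 perp 8.20
t 25.84 [ 0.4054 -0.2225  0.1217] [-1.7994e+02  1.3000e-01 -1.7180e+02] q [ -4.2   6.7 -34.4   0.  -48.8 -77.6] F [-0.1  0.1 -0.2] op 0.0874
hit False
t 27.07 [ 0.4045 -0.2224  0.0226] [-1.7998e+02  7.0000e-02 -1.7186e+02] q [ -4.2  15.6 -40.7   0.  -33.7 -77.6] F [-0.2  0.4 -0.3] op 0.0875
t 28.20 [ 0.404  -0.2224  0.022 ] [-180.      0.   -171.87] q [ -4.2  15.7 -40.7   0.  -33.6 -77.6] F [ 0.7 -0.2 -0.6] op 0.0238
t 29.04 [ 0.4032 -0.2221  0.159 ] [ 1.7995e+02 -7.0000e-02 -1.7189e+02] q [ -4.3   4.  -31.6  -0.  -54.5 -77.6] F [ 0.7  0.5 -1.6] op 0.0238
```

View pics/gs.png

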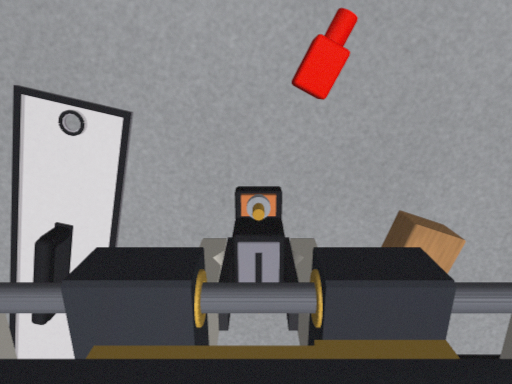

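The small holder is gripped squarely at 23.8 mm. Placing it, then viewing the whole board.

```bash
python3 - <<'E'
from h import *
place(*bw(0,-.076),BY-180,.033,.010)
env.reach([*bw(0,0),.28],[180,0,BY-180]);env.command_gripper(.088);env.hold(.1)
im,_,_=wsnap('wb2');st()
cv2.imwrite('pics/wb2_b.png',cv2.resize(im[95:215,90:410],None,fx=2.5,fy=2.5,interpolation=cv2.INTER_CUBIC))
E
```

```text
t 30.43 [ 0.6444 -0.053   0.1607] [ 1.8000e+02  4.0000e-02 -1.7202e+02] q [ 12.6  20.9  -8.8   0.  -60.2 -94.6] F [-0.6 -0.3 -0.5] op 0.0235
t 31.73 [ 0.6453 -0.0519  0.0458] [ 1.8000e+02  7.0000e-02 -1.7195e+02] q [ 12.6  27.6 -15.4   0.  -46.9 -94.6] F [-1.3  0.1 -1.4] op 0.0238
hit True
t 32.27 [ 0.6454 -0.0519  0.0367] [-1.8000e+02  6.0000e-02 -1.7194e+02] q [ 12.6  28.2 -15.8   0.  -45.9 -94.6] F [0.5 0.3 5.6] op 0.0242
t 32.84 [ 0.6448 -0.0519  0.0363] [ 1.7999e+02 -1.0000e-02 -1.7196e+02] q [ 12.6  28.3 -15.8  -0.  -45.9 -94.6] F [0.4 0.4 0.6] op 0.0341
t 33.82 [ 0.6441 -0.0519  0.1589] [ 1.7998e+02 -9.0000e-02 -1.7197e+02] q [ 12.6  21.   -8.9  -0.  -60.2 -94.6] F [ 0.2 -1.   0.2] op 0.0345
t 35.61 [0.6343 0.0233 0.28  ] [-180.     -0.   -171.95] q [  19.7   15.4   -0.7    0.   -73.9 -101.6] F [-0.3  0.8 -0.3] op 0.0874
```

View pics/wb2_b.png

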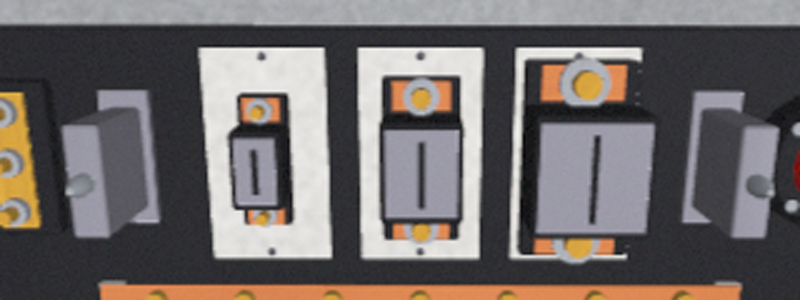

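```bash
python3 - <<'E'
from h import *
rectW('wb2',[(383,124),(463,124),(459,220),(381,220)],90,95,.057,2.5)
rectW('wb2',[(234,137),(276,137),(279,208),(236,208)],90,95,.049,2.5)
print('pins meas',W('wb',95+132.5/6-.5,120+306/6-.5,.091).round(4),W('wb',355+263/6-.5,120+303/6-.5,.091).round(4),'exp',bw(0,-.144).round(4),bw(0,.144).round(4))
env.reach([.5178,-.4035,.28],[180,0,-95.1]);env.hold(.15);wsnap('wc');st()
E
```

```text
wb2 [0.6332 0.0237 0.057 ] wid 35.4 len 43.8 yaw 6.29 perp 8.04
wb2 [ 0.6455 -0.051   0.049 ] wid 19.5 len 33.1 yaw 6.69 perp 8.04
pins meas [ 0.6535 -0.1204  0.091 ] [0.6136 0.1656 0.091 ] exp [ 0.6545 -0.1193] [0.6141 0.1659]
t 37.59 [ 0.5182 -0.403   0.28  ] [-180.      0.    -95.06] q [-20.9  17.5   2.1  -0.  -74.7  15.8] F [-0.1  0.5 -0.6] op 0.0877
```

View pics/wc.png

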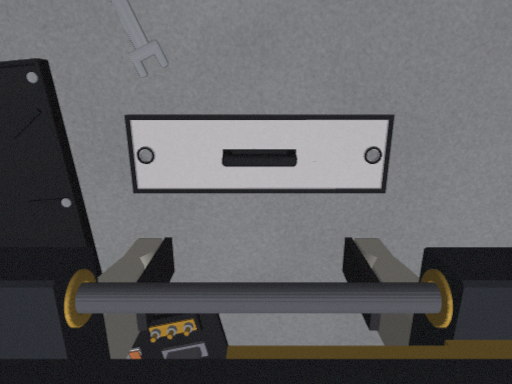

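Holders are within about 1 mm, and the pins match the board fit to about 1 mm. The cover's holes are near (146,155) and (373,155), and its bar is near (260,157). I'll enlarge.

```bash
python3 - <<'E'
import cv2,numpy as np
im=cv2.imread('pics/wc.png')
cv2.imwrite('pics/wc_b.png',cv2.resize(im[105:205,120:400],None,fx=2.8,fy=2.8,interpolation=cv2.INTER_CUBIC))
a=[cv2.resize(im[v:v+s2,u:u+s],None,fx=f,fy=f,interpolation=cv2.INTER_CUBIC) for u,v,s,s2,f in((133,142,28,26,12),(360,142,28,26,12))]
cv2.imwrite('pics/wc_h.png',np.hstack(a))
cv2.imwrite('pics/wc_g.png',cv2.resize(im[140:175,215:305],None,fx=8,fy=8,interpolation=cv2.INTER_CUBIC))
E
```

```text
(no output)
```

View pics/wc_b.png

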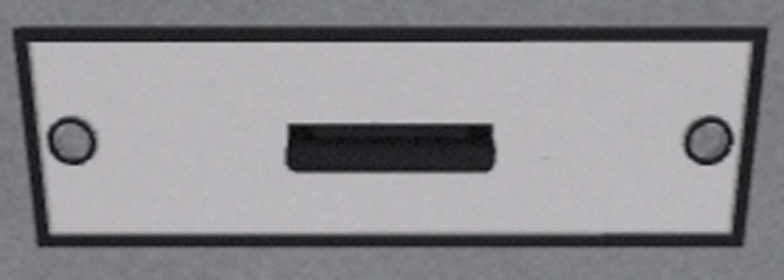

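View pics/wc_h.png

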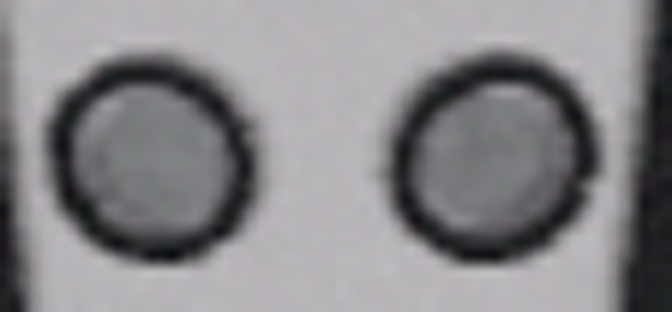

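View pics/wc_g.png

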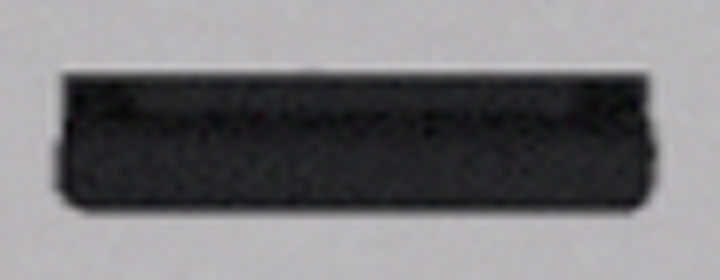

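```bash
python3 - <<'E'
from h import *
a=W('wc',133+153.5/12-.5,142+159.5/12-.5,.005);b=W('wc',360+157.5/12-.5,142+159.5/12-.5,.005)
d=a-b;print(a,b,(a+b)/2,np.hypot(*d[:2]),np.degrees(np.arctan2(d[1],d[0])))
rectW('wc',[(14,28),(768,28),(741,246),(40,246)],120,105,.005,2.8)
for n,x,y,h in(('l',58,160,.036),('r',655,160,.036),('low',355,210,.043),('hi',355,115,.043)):print(n,W('wc',215+(x+.5)/8-.5,140+(y+.5)/8-.5,h))
for y in(-5.1,174.9):
  print(env.inverse_kinematics([.518,-.404,.15],[180,0,y]),env.inverse_kinematics([.634,.023,.12],[180,0,y-76.85]))
E
```

```text
[ 0.66114581 -0.41767753  0.005     ] [ 0.37421982 -0.39219575  0.005     ] [ 0.51768282 -0.40493664  0.005     ] 0.2880552825243216 -5.075100790992734
wc [ 0.5174 -0.4047  0.005 ] wid 328.9 len 99.5 yaw 84.85 perp 84.92
l [ 0.56136398 -0.4088505   0.036     ]
r [ 0.47367247 -0.40106352  0.036     ]
low [ 0.51827506 -0.39900874  0.043     ]
hi [ 0.51705015 -0.41291394  0.043     ]
[-2.09755523e+01  2.23499833e+01 -8.13151863e+00  2.54444375e-14
 -5.95184981e+01  1.05875552e+02] [ 19.67493115  22.00465332 -13.0896168    0.         -54.90572989
 -11.62493115]
[-2.09755523e+01  2.23499833e+01 -8.13151863e+00 -2.54444375e-14
 -5.95184981e+01 -7.41244477e+01] [ 19.67493115  22.00465332 -13.0896168    0.         -54.90572989
 168.37506885]
```

Hole spacing measures 288.06 mm and the bar agrees, so I'm picking up the cover.

```bash
python3 - <<'E'
from h import *
x,y=.5177,-.4050
env.command_gripper(.04)
env.reach([x,y,.12],[180,0,-5.08]);env.hold(.3);st()
print(env.line_to([x,y,.025],velocity=.1,stop_force=8));env.hold(.3);st()
env.command_gripper(0);env.hold(.2);st()
env.line_to([x,y,.2],velocity=.15);env.hold(.2);st()
env.reach([.6339,.0230,.2],[180,0,-81.95]);env.hold(.3);st()
env.line_to([.6339,.0230,.145],velocity=.1);env.hold(.4);st()
wsnap('wh');snap('top','th');snap('side','sh')
E
python3 - <<'E'
import cv2
im=cv2.imread('pics/th.png');cv2.imwrite('pics/th_b.png',cv2.resize(im[100:220,150:360],None,fx=3.8,fy=3.8,interpolation=cv2.INTER_CUBIC))
im=cv2.imread('pics/sh.png');cv2.imwrite('pics/sh_b.png',cv2.resize(im[100:260,130:320],None,fx=3.7,fy=3.7,interpolation=cv2.INTER_CUBIC))
E
```

```text
t 40.24 [ 0.5178 -0.4051  0.1203] [ 1.7999e+02 -3.0000e-02 -5.1000e+00] q [-21.1  23.9 -10.    0.  -56.1 106. ] F [ 1.   0.4 -0.3] op 0.0398
False
t 41.64 [ 0.5179 -0.4051  0.0255] [ 1.7999e+02 -4.0000e-02 -5.0800e+00] q [-21.1  29.8 -14.9   0.  -45.3 106. ] F [ 0.1 -0.4  0.2] op 0.0401
t 42.39 [ 0.5177 -0.405   0.025 ] [180.     0.    -5.08] q [-21.1  29.8 -14.9   0.  -45.3 106. ] F [ 0.5  0.3 -0.2] op 0.0137
t 43.91 [ 0.5174 -0.4049  0.1991] [-1.7997e+02  8.0000e-02 -5.0800e+00] q [-21.1  20.2  -4.5  -0.  -65.3 106. ] F [-0.1 -0.2 -3. ] op 0.0135
t 45.99 [0.6339 0.0225 0.2   ] [180.    -0.   -81.98] q [ 19.6  18.1  -7.6   0.  -64.4 -11.6] F [-0.   0.1 -1.5] op 0.0139
t 47.09 [0.634  0.023  0.1454] [-1.7997e+02  1.0000e-02 -8.1950e+01] q [ 19.7  20.6 -11.5   0.  -57.9 -11.6] F [ 0.7  0.1 -2.5] op 0.0133
```

View pics/th_b.png

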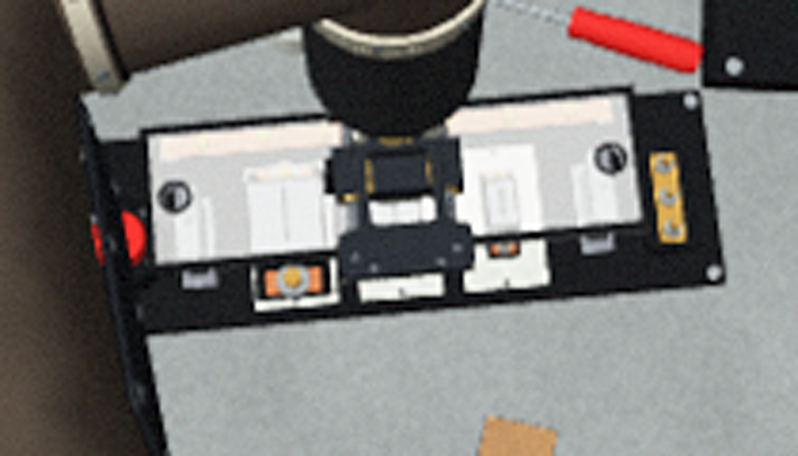

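View pics/sh_b.png

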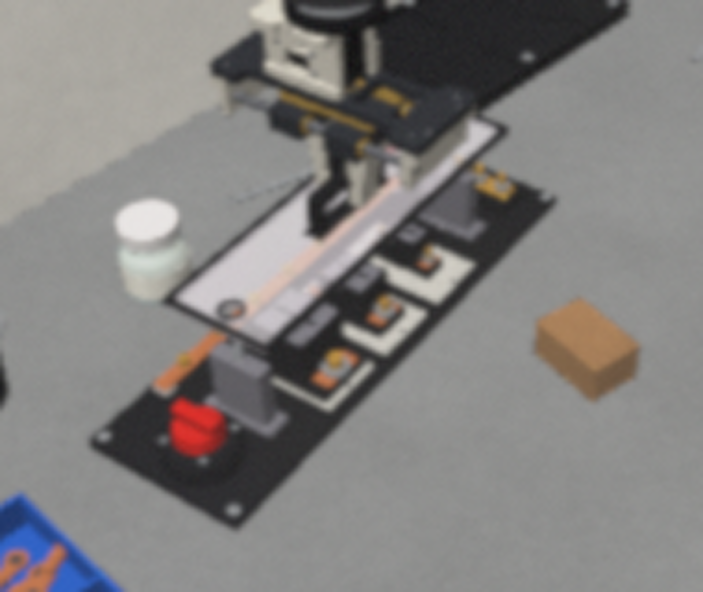

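View pics/wh.png

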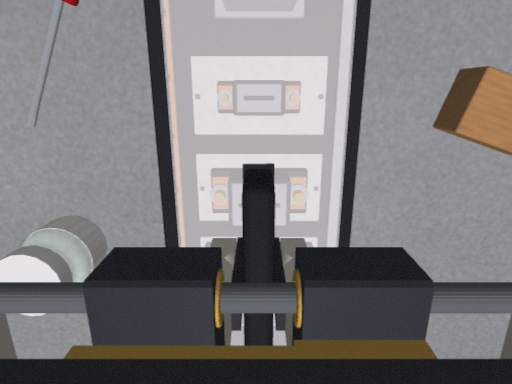

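The cover is level in the grip, with holes at enlarged (176,197) and (611,158). I'll check those against the pins.

```bash
python3 - <<'E'
from h import *
c=[onplane('top',150+(x+.5)/3.8-.5,100+(y+.5)/3.8-.5,.125) for x,y in((175,197),(611,158))]
print(c[0].round(4),c[1].round(4),((c[0]+c[1])/2).round(4),bw(0,.144).round(4),bw(0,-.144).round(4));d=c[0]-c[1];print(np.hypot(*d[:2]),np.degrees(np.arctan2(d[1],d[0]))-90)
E
```

```text
[0.6153 0.1681 0.125 ] [ 0.6557 -0.1174  0.125 ] [0.6355 0.0254 0.125 ] [0.6141 0.1659] [ 0.6545 -0.1193]
0.28831003356820595 8.065864772138568
```

The top camera agrees to about 1–2 mm, within its calibration error, and the yaw of 8.07° is right. Lowering gently.

```bash
python3 - <<'E'
from h import *
x,y=.6340,.0228
print(env.line_to([x,y,.109],velocity=.05,stop_force=5));env.hold(.2);st()
print(env.line_to([x,y,.0965],velocity=.02,stop_force=5));env.hold(.3);st()
E
```

```text
False
t 48.31 [0.6342 0.0229 0.1094] [-1.7996e+02  1.0000e-02 -8.1940e+01] q [ 19.7  22.6 -13.7   0.  -53.6 -11.6] F [-0.9 -0.1 -2.6] op 0.0133
True
t 49.12 [0.6339 0.0228 0.0989] [ 1.7998e+02 -1.0000e-02 -8.1940e+01] q [ 19.7  23.2 -14.3   0.  -52.5 -11.6] F [-0.7  0.6  6. ] op 0.0138
```

Contact came at TCP z 0.0989, against 0.099 expected for seated. Releasing and checking.

```bash
python3 - <<'E'
from h import *
env.command_gripper(.045);env.hold(.2);st()
env.line_to([.634,.0228,.28],velocity=.15);st()
env.reach([.634,.0233,.28],[180,0,BY-180]);env.hold(.2);wsnap('wf');snap('side','sf')
env.set_joints([-60.269,20.546,.682,0,-70.136,-16.507]);env.hold(.1);im,_=snap('top','tf');st()
cv2.imwrite('pics/tf_b.png',cv2.resize(im[100:220,150:360],None,fx=3.8,fy=3.8,interpolation=cv2.INTER_CUBIC))
im=cv2.imread('pics/sf.png');cv2.imwrite('pics/sf_b.png',cv2.resize(im[100:260,130:320],None,fx=3.7,fy=3.7,interpolation=cv2.INTER_CUBIC))
im=cv2.imread('pics/wf.png');cv2.imwrite('pics/wf_b.png',cv2.resize(im[95:215,90:410],None,fx=2.5,fy=2.5,interpolation=cv2.INTER_CUBIC))
E
```

```text
t 50.07 [0.6331 0.0227 0.098 ] [179.87  -0.   -81.97] q [ 19.7  23.3 -14.4  -0.  -52.4 -11.6] F [-0.3  0.6  0.8] op 0.0450
t 51.43 [0.6335 0.0228 0.2789] [179.77  -0.   -81.97] q [ 19.6  15.5  -0.7  -0.  -74.  -11.6] F [-0.2  0.1 -0.6] op 0.0450
t 56.21 [ 0.1551 -0.6569  0.2346] [-179.99    0.   -166.73] q [-60.2  20.5   0.7  -0.  -70.1 -16.5] F [-0.2  0.4  0.3] op 0.0453
```

View pics/tf_b.png

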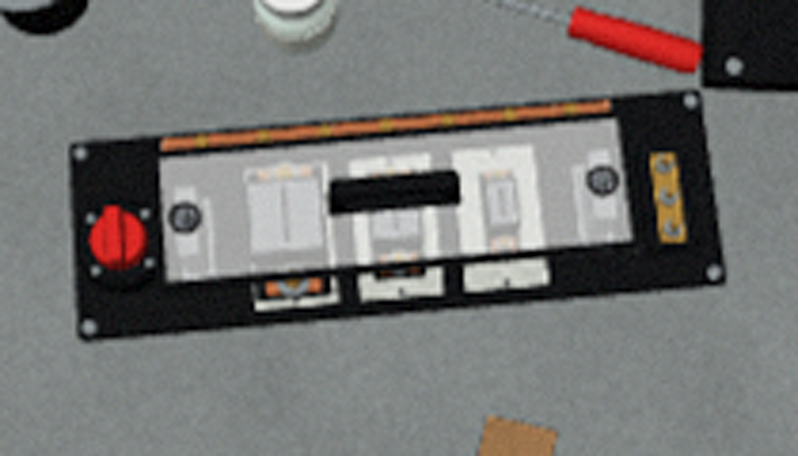

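View pics/sf_b.png

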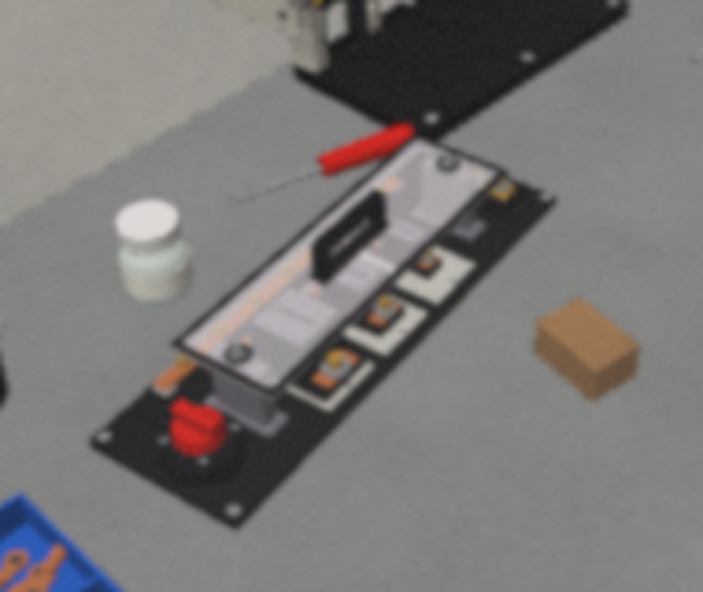

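View pics/wf_b.png

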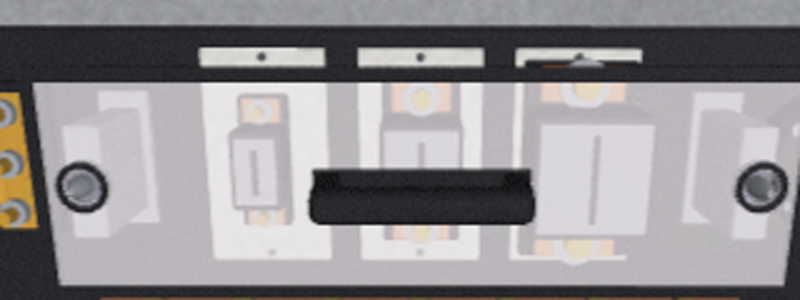

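Both pins show inside the holes at (82,186) and (761,186), and the holders are unchanged under the clear plate. One last height check, then hand in.

```bash
python3 - <<'E'
from h import *
a,b=[W('wf',90+(x+.5)/2.5-.5,95+(y+.5)/2.5-.5,.079) for x,y in((82,186),(761,186))]
d=b-a;print(((a+b)/2).round(4),np.hypot(*d[:2]).round(4),np.degrees(np.arctan2(d[1],d[0])).round(2)-90)
D=np.load('pics/tf.npy')
for x,y in((185,217),(603,181)):
    u,v=int(150+x/3.8),int(100+y/3.8)
    # plate depth next to holes
    for du,dv in((8,3),(-8,3)): pass
for x,y in((215,165),(225,262),(590,140),(600,235)):
    u,v=int(round(150+x/3.8)),int(round(100+y/3.8));print(deproj('top',u,v,D[v,u]).round(3))
E
```

```text
[0.6339 0.0238 0.079 ] 0.2879 8.069999999999993
[0.653 0.148 0.082]
[0.584 0.138 0.077]
[ 0.683 -0.108  0.079]
[ 0.615 -0.118  0.079]
```

```bash
python3 - <<'E'
from h import *
print(env.sign_off());st()
E
```

```text
the job is handed in; nothing more can be done
None
the job is handed in; nothing more can be done
```

The job is done and handed in at about 56 s of the 104 s allowed. The large, medium and small holders stand on the pads in that order from the switch. The cover is over both guide pins and lying on the two brackets. The arm released everything and moved back to its start pose.

Last checks:
- **Holders:** before the cover went on, the camera put all three within about 1 mm of their pad centres. Their angles were within 2° of square.
- **Cover position:** its centre is within about 1 mm of the board's origin and its yaw is 8.07°, against 8.05° for the board. Hole spacing came out at 287.9 mm for a true 288 mm, and both pins are visible in the holes.
- **Cover height:** depth readings on its top gave 77–82 mm against 79 mm when seated, a spread I put down to camera noise. Contact while lowering came at the expected height, within 0.1 mm.

No check failed. The one disagreement was before lowering, when the top camera placed the cover 1.5–2 mm off from the wrist camera. That is within the stated calibration error, and the pins went in cleanly.

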